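# Scan a plate seam with a probe, then hold the check dial at its third click

### The arm

A 6-joint arm with a two-finger parallel gripper is mounted at the origin on the work surface. World frame = base frame: x ahead of the robot, y to its left, z up, the work surface at z = 0. Lengths are in m, angles in rad, forces in N, time in s.
With the tool pointing down it reaches from about 0.35 to 0.975 m from the base axis. Payload 17.4 kg.
Tool frame: the origin (TCP) lies midway between the tips of the shut fingers; the grasp point (between the pads) lies 19 mm behind it (bot.tcp_to_grasp is the distance from the TCP to the grasp point, in m); z points along the fingers, x is the direction in which the jaws open and shut, and the axes are right-handed (so a half turn about z gives the same grasp; the last joint's range is limited). The gripper opens to 85 mm and grips with 20 to 120 N. Pads are 22 mm wide; open, the fingers measure 114 mm over their backs; the gripper's body (76 mm by 85 mm) begins 54 mm behind the grasp point. The pads swing forward as they close: fully open they stand 13 mm farther back than shut.
Start: joints at [1.094, 0.116, 1.442, -0, 1.584, -0.038], TCP at [0.287, 0.611, 0.231] pointing down, gripper open.
Joint ranges: [-2.83, 2.83], [-0.83, 2.19], [0.07, 2.5], [-1.14, 4.28], [0.01, 3], [-2.97, 2.97]. Speed limits (rad/s): [1.89, 1.89, 2.22, 3.14, 3.14, 3.14].

### API

Orientations are given as [roll, pitch, yaw] about the fixed x, y, z axes, in that order (R = Rz(yaw) Ry(pitch) Rx(roll)).
In Python, from workcell import bot gives the robot as it stands.
- The arm moves only by the shell command python3 -m jog 'ROWS' [OPENING] [FORCE]. ROWS is JSON, a list that holds one entry, the list of rows, each a list of 4 numbers: the shift along the tool's x, y, z in cm, then the turn about the tool's z in degrees. In form: [[[x, y, z, spin], ...]]. A call has 1 to 8 rows; each row is the pose to reach, as a shift and turn from the pose measured when the call began, along the tool's axes at that moment; what a row does not reach only later rows make up. A row lasts 1/10 s, in which the tool goes at most 50 mm and 8.59 degrees, less where a joint would pass 70% of its speed; a pose out of reach is approached as far as the arm can. A call with a gripper value outside its range is refused whole. OPENING is the opening in per cent of the stroke, from 0 (shut) to 100 (fully open), set as the call begins (- or left out, the last holds). The fingers move at their own pace and stop on an object; FORCE is the grip in N (left out, the last holds). Time passes only in rows, so rows that repeat a pose let the fingers close. It gives the time, the measured TCP pose, the force and the opening at its end, in the units of the state.
- bot.get_obs(): the state, without advancing time (a new reading comes with each control period).
- bot.capture(name): name is "side" or "top"; returns a dict with "image" (400x640x3 uint8, red, green, blue), "range_z" (400x640 float32, m along the optical axis (not along the pixel's ray), 0 where there is no reading), "intrinsics" (3x3 intrinsics, pixels), "eye" and "orientation" of the camera in the world. Camera axes: x right, y down, z forward; pixel columns grow to the right and rows downward; lengths in m; the calibration is good to about 2 mm. A picture is of the moment at which its call begins.
- bot.sign_off(): hands the job in, once; it reports no verdict.
The state is a dict: "time": time; "qpos": joint angles; "dq": joint speeds; "tau": joint torques, N m; "ee_pos": TCP position; "orientation": TCP orientation; "ft_force": force on the tool from outside, world axes, zero at the start; "torque": the same for the moment, N m; "width": finger opening in m.
Only numpy, scipy, OpenCV 4.12 (cv2) and the standard library are available. Lean on these libraries where they do the work, as an engineer would, in place of code of your own. Each camera call takes 0.05 s, during which the arm holds its last target.

### The job

Take the probe out of its stand and guide its tip slowly (about 3 cm a second, lightly touching or skimming just above the metal) along the whole seam between the two clamped plates, from the end with the round pin to the end with the square stop. Then put the probe's tip in the cup on the lever of the check station's spring-return dial and press it down past the first two clicks to the third, not on to the end stop, touching the dial with the probe only. Finish while still gripping the probe and holding the dial at the third click against its spring, and leave everything else where it is.

Things in the scene. Friction and masses are not known exactly. Their poses are not given: they have to be found in the camera images.
- probe_grip (a point): Centre of the probe's handle: square black bar 18 x 18 mm, 84 long, standing upright in the stand; faces along this point's x and y, z runs from the tip to the handle. The tip is 113 mm below this point; a 26 mm wide, 6 mm thick flange lies 42 to 48 mm below it, and a round shank 12 mm wide, then 8 mm wide, below that. 90 g. At the start the flange rests on the stand and 65 mm of shank hangs in its hole.
- probe_tip (a point): The lowest point of the probe's ball tip (ball 8 mm across), on the probe's axis.
- probe: The probe; origin at its tip, same axes as probe_grip.
- stand: Fixed stand, origin at the centre of its underside: block 64 x 64 mm on a 90 x 90 foot, 72 mm high, with a 16 mm hole through the centre that holds the probe. It may be left or right of the robot, opposite the check station.
- seam_start (a point): End of the seam by the round pin (12 mm wide, 10 mm beyond this point, standing 10 mm above the plates), on the plates' top, 22 mm above the table. x points along the seam towards seam_end, z up.
- seam_mid (a point): Middle of the seam, on the plates' top; same axes as seam_start. The seam is a straight groove 4 mm wide, 3 mm deep and 150 mm long between two steel plates, each 44 mm wide. Two toggle clamps press the plates 30 mm or more to the side of the seam, up to 40 mm above the table; their upright handles stand 75 mm to either side, up to 88 mm above the table.
- seam_end (a point): End of the seam by the square stop block (30 mm wide, 7 mm beyond this point, 10 mm above the plates); same axes.
- dial (a joint): Angle of the spring-return dial, rad: 0 at rest, growing as the lever is pressed down; clicks (detents) at 0.22, 0.44 and 0.66, end stop at 0.95. None of the clicks holds: let go, it springs back to 0. Takes about 4 N at the cup at first, 5 to 9 N at the third click, with a ripple of some 1 to 2 N at each click.
- dial_cup (a point): Centre of the cup's floor on the dial's lever. Cup: shallow square tray, 30 mm inside, rim 6 mm high, open on top. It lies 95 mm from the axle: at dial angle a it is 95*cos(0.38-a) mm out along dial_axle's x and 95*sin(0.38-a) mm above the axle. This point turns with the dial (a turn of the dial is a turn about y).
- dial_axle (a point): Centre of the dial's level axle, 100 mm above the table; y along the axle, x level towards the cup. Fixed. The dial is 92 mm across, 22 thick, between two upright cheeks 52 to 60 mm apart that reach 118 mm above the table.
- strip_a: Bystander, to be left alone: black moulded strip 130 x 10 x 26 mm; origin under its centre.
- strip_b: Bystander, to be left alone: black moulded strip 130 x 10 x 26 mm; origin under its centre.
- driver: Bystander, to be left alone: screwdriver lying down, about 200 long, 30 thick, mm; origin under its centre line.
- collar: Bystander, to be left alone: steel ring 20 high, 52 wide, in mm; origin under its centre.
- can: Bystander, to be left alone: aluminium can 120 high, 56 wide, in mm; origin under its centre.
- gauge: Bystander, to be left alone: steel block 45 x 32 x 30 mm; origin under its centre.
- fixture: Fixed aluminium base 190 x 160 x 10 mm that carries the clamped plates; origin at the centre of its underside, x along the seam as for seam_mid.

How it is judged:
By the outcome, as a careful person would: the job done as asked, in the order asked, and still so for the second after the job is handed in, while the arm keeps its last pose, push and grip.
It also fails if it takes over 64 s, if anything falls off the work surface, if the arm or the gripper's body presses on something with over 40 N, if the wrist force passes 120 N, or if a joint passes its speed limit or range.

## Working session

There is one attempt and no reset: what is moved stays moved. The work goes in short steps, Python scripts to look and compute and a shell command to move; the robot and the scene stay as the last step left them, time stands still between calls to the robot, and variables do not carry over. Pictures are saved under pics/ and viewed, and the job is handed in when it is done.

```bash
ls; mkdir -p pics; python3 - <<'E'
from workcell import bot
import cv2,numpy as np
o=bot.get_obs();print(o, bot.tcp_to_grasp)
for n in("side","top"):
    c=bot.capture(n);cv2.imwrite(f"pics/{n}0.png",c["image"][:,:,::-1]);np.savez(f"{n}0.npz",**c)
    print(n,c["eye"],c["orientation"],c["intrinsics"])
E
```

```text
pics
{'time': 0.0, 'qpos': array([ 1.09425270e+00,  1.16497049e-01,  1.44228233e+00,  2.78029088e-05,
        1.58398419e+00, -3.77854125e-02]), 'dq': array([-1.70991539e-03, -7.43401661e-04,  6.68513009e-04, -2.67179572e-04,
       -2.29287322e-03, -5.79151497e-06]), 'tau': array([-5.20840276e-04, -7.31963897e+01, -6.32475901e+01, -1.52794445e-05,
        6.20728824e-03, -2.51069292e-05]), 'ee_pos': array([0.28665478, 0.61089796, 0.23054411]), 'orientation': array([-3.14152064e+00,  1.16903731e-03,  1.13203850e+00]), 'ft_force': array([-0.04182009, -1.02470851, -0.56076001]), 'torque': array([ 0.02151659, -0.00671267,  0.00279583]), 'width': 0.08539130464147203} 0.0187
side [ 0.39895275 -0.57210432  0.62802972] [-2.28514992  0.01346761 -0.33048763] [[383.5091206    0.         319.22304153]
 [  0.         383.5091206  203.73373167]
 [  0.           0.           1.        ]]
top [ 0.42802661 -0.03077935  1.3617007 ] [-3.01533019  0.01358244 -1.58489012] [[483.66245514   0.         325.61318007]
 [  0.         483.66245514 195.80086826]
 [  0.           0.           1.        ]]
```

View pics/side0.png

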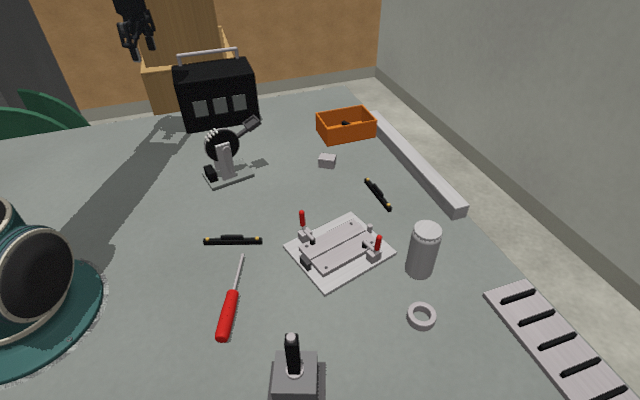

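View pics/top0.png

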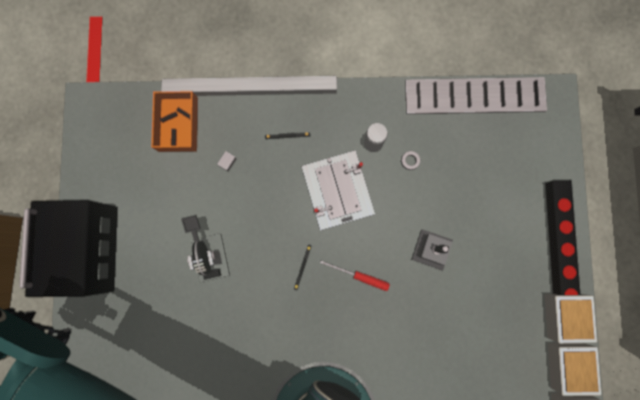

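The side view shows the probe in its stand at about (293,365), the fixture at (340,250) and the dial at (225,150). The top view shows the stand at (433,250), the fixture at (338,190) and the dial at (203,255). Next I'll enlarge these.

```bash
cat > h.py <<'E'
import numpy as np,cv2
from scipy.spatial.transform import Rotation as R
def load(n): return dict(np.load(n+".npz"))
def ray(c,u,v):
    d=np.linalg.inv(c["intrinsics"])@np.array([u,v,1.]); return R.from_euler("xyz",c["orientation"]).as_matrix()@d
def plane(c,u,v,z):
    d=ray(c,u,v);e=c["eye"];return e+d*(z-e[2])/d[2]
def pt(c,u,v):
    return c["eye"]+ray(c,u,v)*c["range_z"][int(v),int(u)]
def cloud(c):
    v,u=np.mgrid[0:400,0:640];z=c["range_z"]
    d=np.stack([u,v,np.ones_like(u)],-1)@np.linalg.inv(c["intrinsics"]).T*z[...,None]
    return d@R.from_euler("xyz",c["orientation"]).as_matrix().T+c["eye"]
def proj(c,p):
    q=R.from_euler("xyz",c["orientation"]).as_matrix().T@(np.asarray(p)-c["eye"]);q=c["intrinsics"]@q;return q[:2]/q[2]
def crop(c,x0,y0,x1,y1,s,name):
    im=cv2.resize(c["image"][y0:y1,x0:x1,::-1],None,fx=s,fy=s,interpolation=cv2.INTER_CUBIC);cv2.imwrite("pics/"+name,im)
E
python3 - <<'E'
from h import *
t=load("top0");s=load("side0")
crop(t,290,140,385,235,6,"a1.png");crop(t,170,205,250,290,7,"a2.png");crop(t,400,220,470,280,8,"a3.png")
crop(s,270,200,410,300,5,"a4.png");crop(s,190,105,280,195,6,"a5.png");crop(s,250,320,340,400,7,"a6.png")
E
```

```text
(no output)
```

View pics/a1.png

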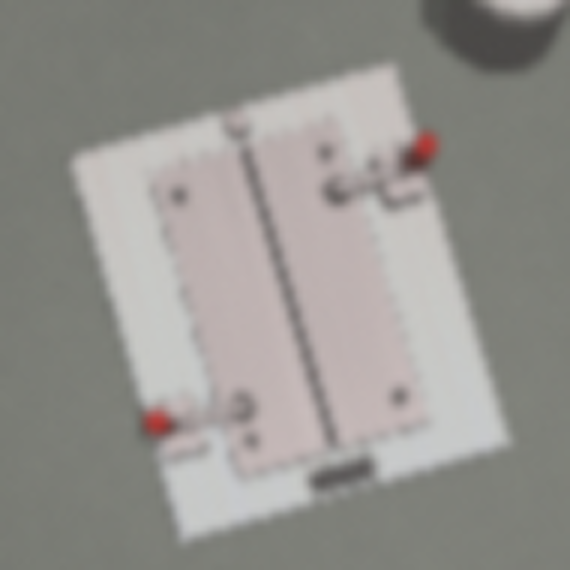

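View pics/a2.png

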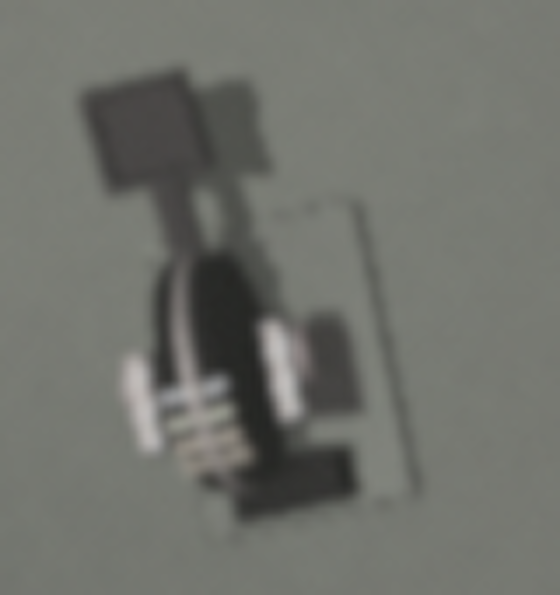

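View pics/a3.png

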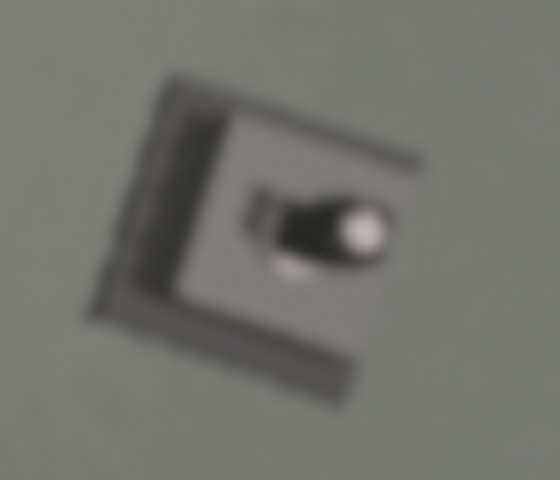

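View pics/a4.png

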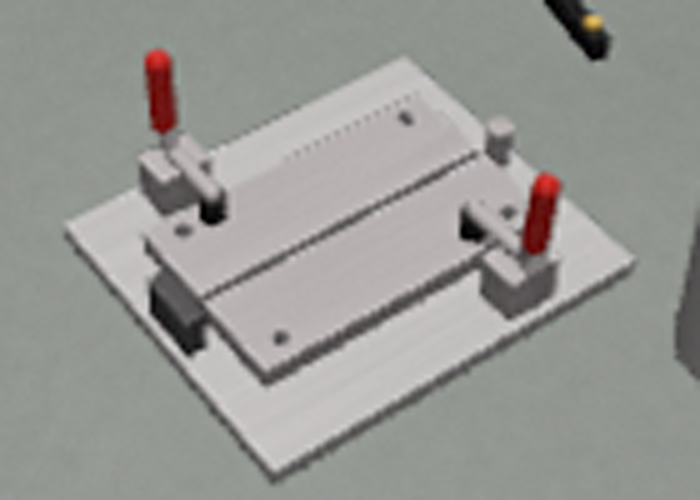

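View pics/a5.png

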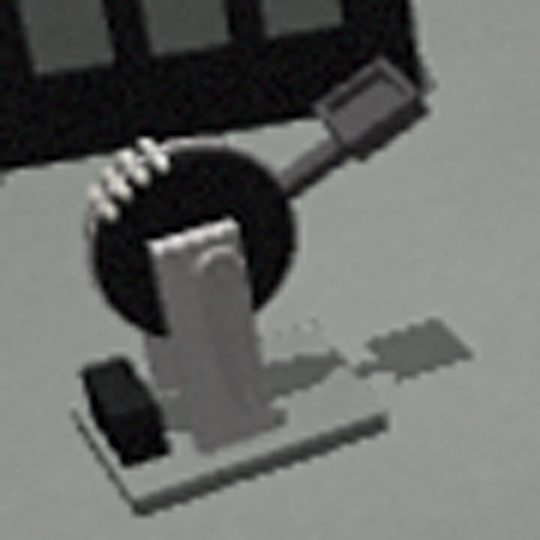

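View pics/a6.png

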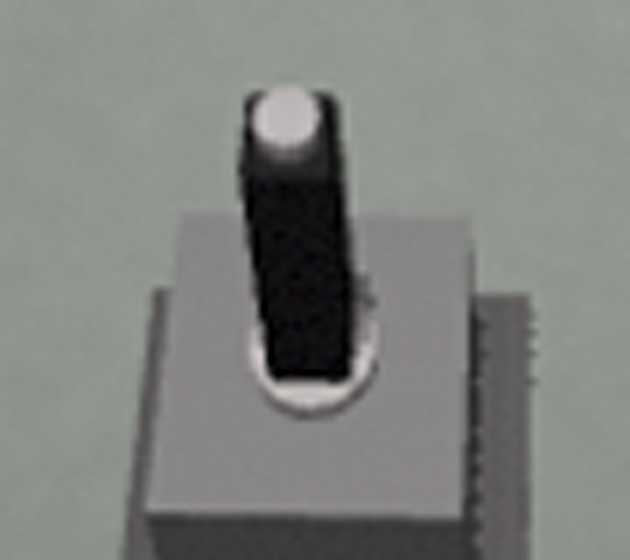

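```bash
python3 - <<'E'
from h import *
np.set_printoptions(precision=4,suppress=True)
t=load("top0");s=load("side0")
def T(x,y,s_,x0,y0): return (x+.5)/s_-.5+x0,(y+.5)/s_-.5+y0
A=lambda x,y:T(x,y,6,290,140);B=lambda x,y:T(x,y,7,170,205);C=lambda x,y:T(x,y,8,400,220)
D=lambda x,y:T(x,y,5,270,200);E=lambda x,y:T(x,y,6,190,105);F=lambda x,y:T(x,y,7,250,320)
def tri(a,b):
    d1=ray(t,*a);d2=ray(s,*b);k=np.linalg.lstsq(np.stack([d1,-d2],1),s["eye"]-t["eye"],rcond=None)[0]
    p=t["eye"]+k[0]*d1;q=s["eye"]+k[1]*d2;return (p+q)/2,np.linalg.norm(p-q)
print("cap",plane(t,*C(362,230),.162),plane(s,*F(287,115),.162),tri(C(362,230),F(287,115)))
print("stand top corners side",[plane(s,*F(*p),.072)[:2] for p in((183,215),(470,215),(463,515),(147,515))], np.mean([plane(s,*F(*p),.072)[:2] for p in((183,215),(470,215),(463,515),(147,515))],0))
print("flange",plane(s,*F(312,345),.078))
print("handle bottom edge", plane(s,*F(270,380),.078),plane(s,*F(350,380),.078))
print("handle top edges", [plane(s,*F(*p),.162) for p in((248,92),(338,96),(340,178),(248,180))])
print("seam start T",plane(t,*A(243,138),.022),"S",plane(s,*D(482,152),.022))
print("seam end T",plane(t,*A(335,447),.022),"S",plane(s,*D(203,297),.022))
print("pin T",plane(t,*A(237,122),.032),"S",plane(s,*D(500,127),.032))
fx=[plane(t,*A(*p),.010) for p in((72,160),(395,65),(512,442),(182,542))];print("fixT",np.array(fx),np.mean(fx,0))
fx=[plane(s,*D(*p),.010) for p in((405,57),(635,265),(275,475),(65,225))];print("fixS",np.array(fx),np.mean(fx,0))
z=.1+.095*np.sin(.38);print("cup z",z)
cs=[plane(t,*B(*p),z+.006) for p in((80,95),(185,68),(215,165),(112,192))];print("cupT",np.array(cs),np.mean(cs,0))
print("cup rng",pt(t,*B(147,130)))
cs=[plane(s,*E(*p),z+.006) for p in((315,105),(378,55),(425,95),(360,140))];print("cupS",np.array(cs),np.mean(cs,0))
print("cup rngS",pt(s,*E(370,100)))
print("tri",tri(B(148,130),E(370,98)))
print("cheeks T",plane(t,*B(137,400),.118),plane(t,*B(283,370),.118))
print("cheek front top S",plane(s,*E(150,242),.118),plane(s,*E(238,222),.118))
E
```

```text
cap [ 0.4458 -0.3078  0.162 ] [ 0.4446 -0.3025  0.162 ] (array([ 0.4448, -0.3063,  0.1684]), np.float64(0.0017585359927498644))
stand top corners side [array([ 0.4253, -0.266 ]), array([ 0.4848, -0.2869]), array([ 0.463 , -0.3471]), array([ 0.4028, -0.326 ])] [ 0.444  -0.3065]
flange [ 0.4435 -0.3063  0.078 ]
handle bottom edge [ 0.4332 -0.3105  0.078 ] [ 0.4489 -0.316   0.078 ]
handle top edges [array([ 0.4388, -0.2954,  0.162 ]), array([ 0.4548, -0.3019,  0.162 ]), array([ 0.4504, -0.3181,  0.162 ]), array([ 0.4341, -0.3128,  0.162 ])]
seam start T [ 0.6924 -0.0289  0.022 ] S [ 0.6872 -0.0283  0.022 ]
seam end T [ 0.5463 -0.0693  0.022 ] S [ 0.5438 -0.0671  0.022 ]
pin T [ 0.6981 -0.0262  0.032 ] S [ 0.6964 -0.0256  0.032 ]
fixT [[ 0.6856  0.0522  0.01  ]
 [ 0.7288 -0.1016  0.01  ]
 [ 0.5484 -0.1522  0.01  ]
 [ 0.5041  0.0024  0.01  ]] [ 0.6167 -0.0498  0.01  ]
fixS [[ 0.6847  0.054   0.01  ]
 [ 0.7263 -0.1021  0.01  ]
 [ 0.5452 -0.1521  0.01  ]
 [ 0.5023  0.0026  0.01  ]] [ 0.6146 -0.0494  0.01  ]
cup z 0.13523744459423337
cupT [[0.5318 0.3516 0.1412]
 [0.5411 0.3136 0.1412]
 [0.5057 0.302  0.1412]
 [0.4965 0.3392 0.1412]] [0.5188 0.3266 0.1412]
cup rng [0.5189 0.3276 0.1389]
cupS [[0.4919 0.3331 0.1412]
 [0.5265 0.3683 0.1412]
 [0.5384 0.3252 0.1412]
 [0.5044 0.2967 0.1412]] [0.5153 0.3308 0.1412]
cup rngS [0.5158 0.3343 0.1385]
tri (array([0.5167, 0.326 , 0.1438]), np.float64(0.0036805827491938814))
cheeks T [0.4217 0.3354 0.118 ] [0.4318 0.282  0.118 ]
cheek front top S [0.4112 0.2856 0.118 ] [0.448  0.2886 0.118 ]
```

```bash
cat >> h.py <<'E'
def go(target,yaw=None):
    from workcell import bot
    o=bot.get_obs();M=R.from_euler("xyz",o["orientation"]).as_matrix()
    d=M.T@(np.asarray(target)-o["ee_pos"])*100
    sp=0 if yaw is None else -np.degrees((yaw-o["orientation"][2]+np.pi)%(2*np.pi)-np.pi)
    print("t%.2f"%o["time"],"tcp",o["ee_pos"].round(4),"rpy",o["orientation"].round(4),"F",o["ft_force"].round(2),"w",round(o["width"],4));print("shift cm",d.round(2),"spin",round(sp,2))
E
python3 - <<'E'
from h import *
go([.444,-.3065,.25],np.radians(70.6))
E
python3 -m jog '[[[-76.4,53.2,2,-5.7],[-76.4,53.2,2,-5.7],[-76.4,53.2,2,-5.7],[-76.4,53.2,2,-5.7],[-76.4,53.2,2,-5.7],[-76.4,53.2,2,-5.7],[-76.4,53.2,2,-5.7],[-76.4,53.2,-2,-5.7]]]' 100 60 
python3 - <<'E'
from h import *
go([.444,-.3065,.25],np.radians(70.6))
E
```

```text
t0.10 tcp [0.2867 0.6109 0.2306] rpy [-3.1415e+00  1.0000e-03  1.1320e+00] F [ 0.34 -0.14 -0.43] w 0.0852
shift cm [-76.37  53.22  -1.86] spin -5.74
time: 0.9
ee_pos: [0.3537, 0.215, 0.2256]
orientation: [-3.141, 0.001, 1.232]
ft_force: [1.3, -0.0, 0.6]
width: 0.0856
t0.90 tcp [0.3537 0.215  0.2256] rpy [-3.1412e+00  1.4000e-03  1.2321e+00] F [ 1.27 -0.03  0.6 ] w 0.0856
shift cm [-46.19  25.84  -2.38] spin -0.0
```

```bash

python3 -m jog '[[[-46.2,25.8,-2.4,0],[-46.2,25.8,-2.4,0],[-46.2,25.8,-2.4,0],[-46.2,25.8,-2.4,0],[-46.2,25.8,-2.4,0],[-46.2,25.8,-2.4,0],[-46.2,25.8,-2.4,0],[-46.2,25.8,-2.4,0]]]'
python3 - <<'E'
from h import *
go([.444,-.3065,.23],np.radians(70.6))
E
```

```text
time: 1.7
ee_pos: [0.4211, -0.1793, 0.2443]
orientation: [3.142, 0.001, 1.232]
ft_force: [1.1, 0.7, 0.0]
width: 0.0855
t1.70 tcp [ 0.4211 -0.1793  0.2443] rpy [3.1416e+00 1.4000e-03 1.2316e+00] F [1.08 0.67 0.05] w 0.0855
shift cm [-11.23   6.39   1.44] spin -0.04
```

```bash

python3 -m jog '[[[-4,2.3,0.6,0],[-8,4.6,1.2,0],[-11.2,6.4,1.4,0],[-11.2,6.4,1.4,0],[-11.2,6.4,1.4,0],[-11.2,6.4,1.4,0]]]'
python3 - <<'E'
from h import *
go([.444,-.3065,.101],np.radians(70.6))
from workcell import bot
for n in("side","top"):
    c=bot.capture(n);np.savez(n+"1.npz",**c)
    if n=="side": crop(c,220,250,420,400,4,"b1.png")
    else: crop(c,380,180,500,300,5,"b2.png")
E
```

```text
time: 2.3
ee_pos: [0.4441, -0.3054, 0.2305]
orientation: [-3.142, 0.001, 1.232]
ft_force: [-0.2, -0.3, 0.5]
width: 0.0854
t2.30 tcp [ 0.4441 -0.3054  0.2305] rpy [-3.1416e+00  1.2000e-03  1.2320e+00] F [-0.24 -0.33  0.48] w 0.0854
shift cm [-0.09  0.02 12.95] spin -0.01
```

View pics/b1.png

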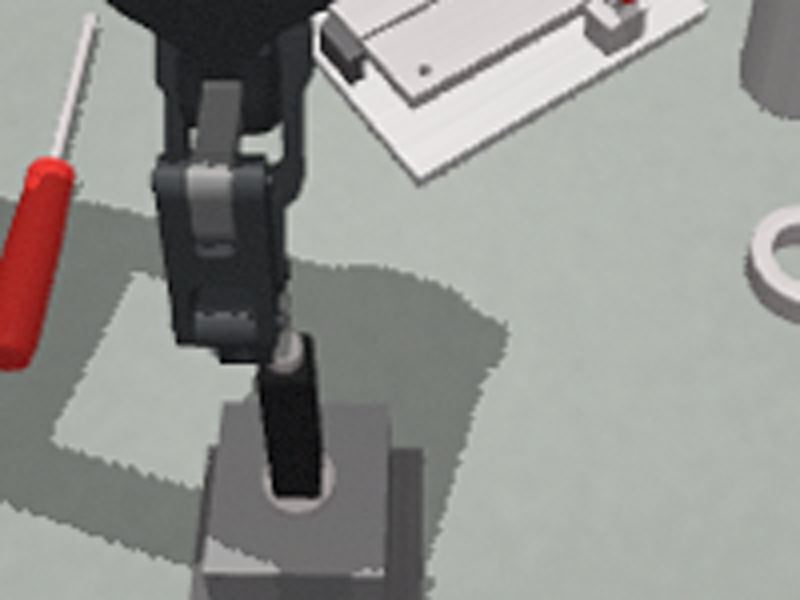

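View pics/b2.png

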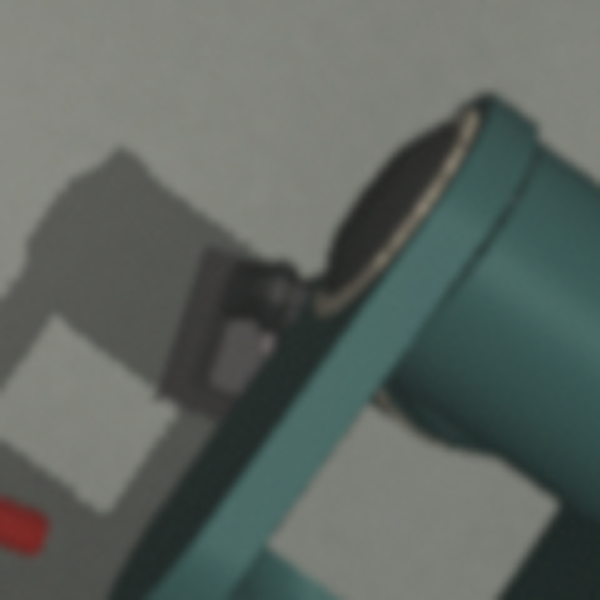

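```bash
python3 - <<'E'
from h import *
s=load("side1")
a=np.radians(70.6);x=np.array([np.cos(a),np.sin(a),0]);y=np.array([np.sin(a),-np.cos(a),0])
p=np.array([.4441,-.3054,.2435])
for off in(.043,.057):
  for w in(-.011,0,.011):
    print(off,w,((proj(s,p-off*x+w*y)-[220,250])*4+1.5).round(0))
E
```

```text
0.043 -0.011 [216. 341.]
0.043 0 [256. 341.]
0.043 0.011 [296. 341.]
0.057 -0.011 [211. 389.]
0.057 0 [252. 389.]
0.057 0.011 [293. 389.]
```

```bash

python3 -m jog '[[[0,0,4,0],[0,0,8,0],[0,0,11,0],[0,0,12,0],[0,0,12.8,0],[0,0,12.8,0],[0,0,12.8,0]]]'
python3 - <<'E'
from h import *
go([.444,-.3065,.102],np.radians(70.6))
from workcell import bot
c=bot.capture("side");crop(c,220,250,420,400,4,"b3.png")
E
```

```text
time: 3.1
ee_pos: [0.4449, -0.3057, 0.1044]
orientation: [3.139, 0.002, 1.233]
ft_force: [-0.7, -0.4, -0.3]
width: 0.0855
t3.10 tcp [ 0.4449 -0.3057  0.1044] rpy [3.1391e+00 2.1000e-03 1.2330e+00] F [-0.69 -0.37 -0.26] w 0.0855
shift cm [-0.1  -0.06  0.24] spin 0.04
```

View pics/b3.png

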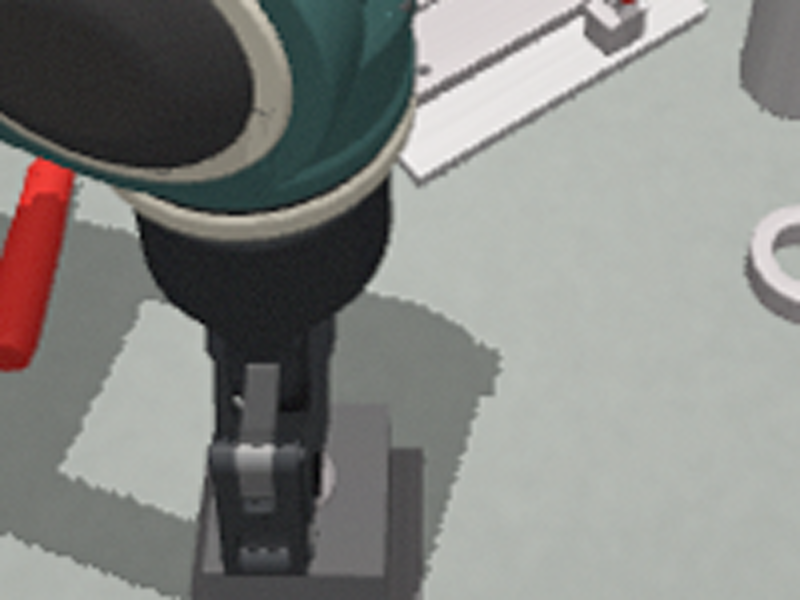

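```bash
python3 - <<'E'
from h import *
s=load("side1")
a=1.233;x=np.array([np.cos(a),np.sin(a),0]);y=np.array([np.sin(a),-np.cos(a),0])
p=np.array([.4449,-.3057,.1044])
for z in(.117,.13,.145):
  for w in(-.011,0,.011):
    q=p.copy();q[2]=z
    print(z,w,((proj(s,q-.057*x+w*y)-[220,250])*4+1.5).round(0))
E
```

```text
0.117 -0.011 [251. 590.]
0.117 0 [285. 590.]
0.117 0.011 [319. 590.]
0.13 -0.011 [248. 573.]
0.13 0 [282. 573.]
0.13 0.011 [317. 573.]
0.145 -0.011 [244. 552.]
0.145 0 [279. 552.]
0.145 0.011 [315. 552.]
```

```bash
python3 - <<'E'
from h import *
from workcell import bot
c=bot.capture("side");o=bot.get_obs()
P=cloud(c);M=R.from_euler("xyz",o["orientation"]).as_matrix()
L=(P-o["ee_pos"])@M*1000
m=(np.abs(L)<[90,60,120]).all(-1)&(c["range_z"]>0)
for z0 in range(-80,0,10):
    k=m&(L[...,2]>=z0)&(L[...,2]<z0+10)&(L[...,0]<-25)
    if k.sum()>5: q=L[k];print(z0,k.sum(),"x",np.percentile(q[:,0],[2,50,98]).round(1),"y",np.percentile(q[:,1],[2,25,50,75,98]).round(1))
E
```

```text
-80 171 x [-74.  -69.7 -30. ] y [-11.9  -5.5   1.5   8.7  14. ]
-70 97 x [-74.7 -73.3 -41.2] y [-13.9  -4.3   4.9  10.8  12.7]
-60 8 x [-55.7 -50.  -44.1] y [10.6 11.1 11.4 12.6 12.7]
-40 7 x [-49.7 -48.7 -47.2] y [ 9.1 10.  10.1 10.2 10.3]
```

Depth puts the finger's sides at about ±13 mm in the tool's y, so the gripper agrees with the camera to within about 1 mm. Closing now.

```bash

python3 -m jog '[[[-0.1,-0.05,0.2,0],[-0.1,-0.05,0.2,0],[-0.1,-0.05,0.2,0],[-0.1,-0.05,0.2,0],[-0.1,-0.05,0.2,0],[-0.1,-0.05,0.2,0],[-0.1,-0.05,0.2,0],[-0.1,-0.05,0.2,0]]]' 0 70
python3 - <<'E'
from h import *
go([.444,-.3065,.102],np.radians(70.6))
E
```

```text
time: 4.0
ee_pos: [0.444, -0.3066, 0.1024]
orientation: [3.139, 0.002, 1.233]
ft_force: [-0.1, -0.8, 2.6]
width: 0.0172
t4.00 tcp [ 0.444  -0.3066  0.1024] rpy [3.1388e+00 2.2000e-03 1.2328e+00] F [-0.07 -0.82  2.58] w 0.0172
shift cm [ 0.01 -0.01  0.04] spin 0.03
```

```bash

python3 -m jog '[[[0,0,-1,0],[0,0,-3,0],[0,0,-6,0],[0,0,-9,0],[0,0,-12,0],[0,0,-14,0],[0,0,-15,0],[0,0,-15,0]]]'
python3 - <<'E'
from h import *
go([.60,-.30,.252],np.radians(70.6))
from workcell import bot
c=bot.capture("side");np.savez("side2.npz",**c);crop(c,200,150,440,330,3,"c1.png")
c=bot.capture("top");np.savez("top2.npz",**c);crop(c,280,120,480,280,4,"c2.png")
E
```

```text
time: 4.8
ee_pos: [0.444, -0.3063, 0.2537]
orientation: [3.137, 0.003, 1.233]
ft_force: [-0.2, 0.1, -0.3]
width: 0.017
t4.80 tcp [ 0.444  -0.3063  0.2537] rpy [3.1371e+00 2.7000e-03 1.2328e+00] F [-0.2   0.07 -0.3 ] w 0.017
shift cm [ 5.77 14.51  0.22] spin 0.03
```

View pics/c1.png

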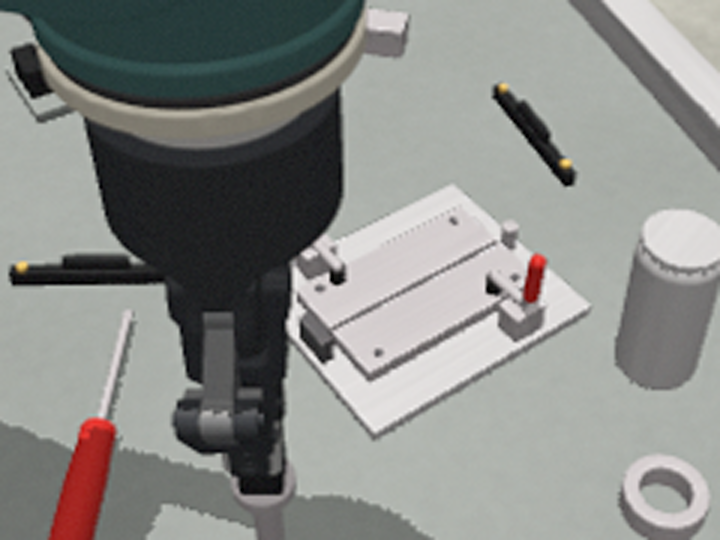

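View pics/c2.png

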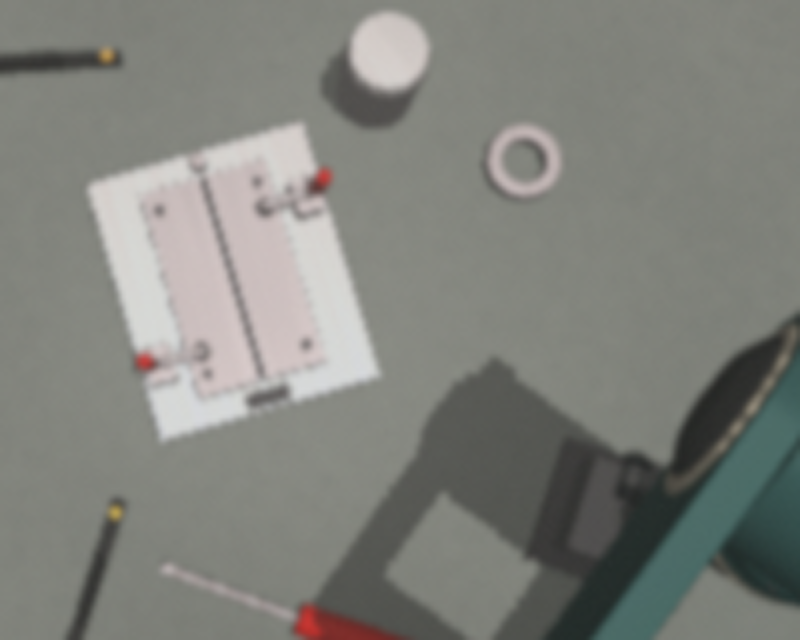

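The probe is lifted with the flange below the fingers (c1 at (265,495)), and the seam is in clear view. I'll fit the seam line from its dark pixels in the first pictures.

```bash
python3 - <<'E'
from h import *
np.set_printoptions(precision=4,suppress=True)
for n,a,b in(("top0",(330.5,163),(345.7,214)),("side0",(366.3,230.3),(310.5,259.3)),("top2",(330.5,163),(345.7,214))):
    c=load(n);g=cv2.cvtColor(c["image"],cv2.COLOR_RGB2GRAY).astype(float)
    a=np.array(a);b=np.array(b);d=(b-a)/np.linalg.norm(b-a);nn=np.array([-d[1],d[0]]);pts=[];dep=[]
    for k in np.linspace(-.06,1.06,60):
        p=a+k*(b-a);w=np.arange(-3,3.01,.25)
        q=p+w[:,None]*nn
        v=cv2.remap(g.astype(np.float32),q[None,:,0].astype(np.float32),q[None,:,1].astype(np.float32),cv2.INTER_LINEAR)[0]
        bg=np.median(v);wt=np.clip(bg-8-v,0,None)
        dep.append(bg-v.min())
        if .08<k<.92 and wt.sum()>0: pts.append(plane(c,*(p+nn*(w*wt).sum()/wt.sum()),.022)[:2])
    pts=np.array(pts);vx,vy,x,y=cv2.fitLine(pts.astype(np.float32),cv2.DIST_HUBER,0,.001,.001).ravel()
    print(n,"dir",np.degrees(np.arctan2(vy,vx)),"pt",x,y,"y at x=.616:",y+(.616-x)*vy/vx, "res",np.std((pts-[x,y])@[-vy,vx]))
    print(np.array(dep).round(0).astype(int))
E
```

```text
top0 dir 15.658562 pt 0.6181121 -0.048845407 y at x=.616: -0.04943744 res 0.00011312433788551378
[16 13 21 18 21 31 36 35 35 37 37 34 32 33 31 34 35 35 34 33 32 33 34 35
 33 33 34 34 33 35 37 33 35 38 33 33 35 35 35 34 36 35 36 37 35 34 35 36
 35 35 37 36 35 37 38 28 12  1  7  9]
side0 dir 15.654967 pt 0.6081497 -0.049694948 y at x=.616: -0.047494985 res 0.0001687650545548868
[20  8 26 40 37 75 58 83 54 80 65 80 88 81 87 74 76 66 73 66 65 67 60 74
 60 80 71 80 86 81 78 76 81 65 74 61 70 64 63 70 64 75 69 83 80 83 82 81
 81 70 77 66 82 67 74 71 36 16 21 24]
top2 dir 15.618236 pt 0.61258984 -0.05037717 y at x=.616: -0.049423866 res 0.00011996649878836724
[15 13 22 19 23 33 39 37 37 39 39 37 35 36 34 37 37 37 36 35 35 35 36 38
 35 35 36 36 36 38 39 36 38 41 36 36 38 38 38 37 38 37 39 39 38 37 38 38
 37 38 40 39 39 40 40 30 13  1  8 11]
```

```bash

python3 - <<'E'
from h import *
go([.6882,-.0283,.215],np.radians(70.6))
E
```

```text
t4.90 tcp [ 0.4436 -0.306   0.2514] rpy [3.1399e+00 1.8000e-03 1.2328e+00] F [-0.75  0.66 -0.21] w 0.0173
shift cm [34.32 13.86  3.6 ] spin 0.03
```

```bash

python3 -m jog '[[[3,1.2,0.3,0],[7.5,3,0.7,0],[12,4.8,1.2,0],[16.5,6.7,1.7,0],[21,8.5,2.2,0],[25.5,10.3,2.7,0],[30,12.1,3.1,0],[34.3,13.9,3.6,0]]]'
python3 -m jog '[[[0.4,0.2,0,0],[0.4,0.2,0,0],[0.4,0.2,0,0]]]'
python3 - <<'E'
from h import *
go([.6882,-.0283,.145],np.radians(70.6))
E
```

```text
time: 5.7
ee_pos: [0.6892, -0.0266, 0.2131]
orientation: [-3.141, 0.002, 1.233]
ft_force: [0.4, -0.8, -0.6]
width: 0.0172
time: 6.0
ee_pos: [0.6917, -0.0241, 0.2122]
orientation: [-3.14, 0.003, 1.233]
ft_force: [-0.7, -1.1, 0.1]
width: 0.0173
t6.00 tcp [ 0.6917 -0.0241  0.2122] rpy [-3.1400e+00  3.0000e-03  1.2329e+00] F [-0.68 -1.06  0.1 ] w 0.0173
shift cm [-0.49 -0.18  6.72] spin 0.04
```

```bash

python3 -m jog '[[[-0.5,-0.2,2,0],[-0.5,-0.2,4,0],[-0.5,-0.2,5.5,0],[-0.5,-0.2,6.7,0],[-0.5,-0.2,6.7,0],[-0.5,-0.2,6.7,0],[-0.5,-0.2,6.7,0]]]'
python3 - <<'E'
from h import *
from workcell import bot
go([.6882,-.0283,.125],np.radians(70.6))
c=bot.capture("side");np.savez("side3.npz",**c);crop(c,310,190,430,280,6,"d1.png")
c=bot.capture("top");np.savez("top3.npz",**c);crop(c,290,120,410,210,6,"d2.png")
E
```

```text
time: 6.7
ee_pos: [0.6884, -0.0284, 0.1464]
orientation: [-3.141, 0.003, 1.233]
ft_force: [-0.0, 0.0, -0.7]
width: 0.0175
t6.70 tcp [ 0.6884 -0.0284  0.1464] rpy [-3.1413e+00  2.6000e-03  1.2329e+00] F [-0.05  0.01 -0.71] w 0.0175
shift cm [ 0.01 -0.02  2.14] spin 0.04
```

View pics/d1.png

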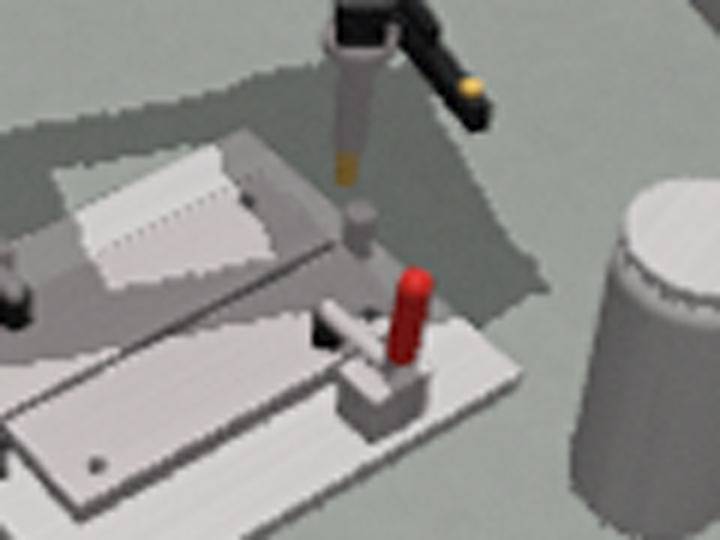

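View pics/d2.png

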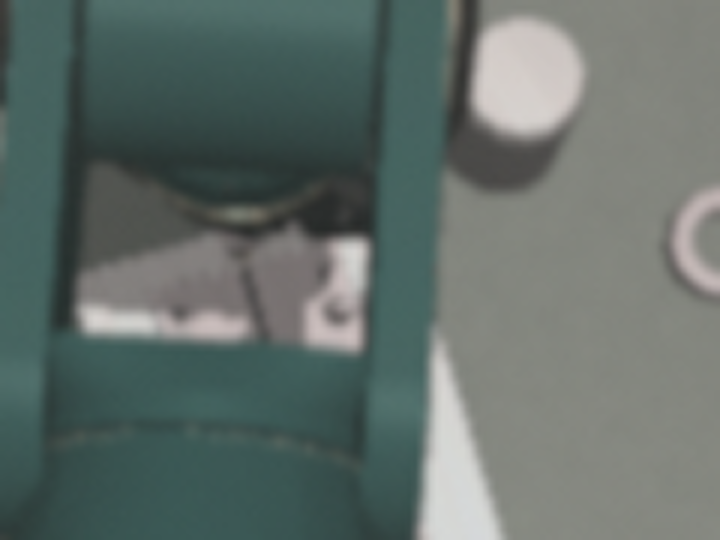

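The side view shows the brass tip's bottom at d1 (345,186), above and left of the pin at (360,205). The arm blocks the top view.

```bash

python3 - <<'E'
from h import *
c=load("side3")
u,v=(345.5)/6-.5+310,(186.5)/6-.5+190
print("meas ray at z.051",plane(c,u,v,.051)); print("pred pix",(proj(c,[.6884,-.0284,.051])-[310,190])*6+2.5)
print("shank top pred", (proj(c,[.6884,-.0284,.105])-[310,190])*6+2.5)
print("shank: ", plane(c,355.5/6-.5+310,100/6+190,.0) )
for z in(.07,.08,.09): print(z,(proj(c,[.6884,-.0284,z])-[310,190])*6+2.5)
E
```

```text
meas ray at z.051 [ 0.68756878 -0.02854557  0.051     ]
pred pix [346.9288937  185.20880203]
shank top pred [357.60294001  72.48638997]
shank:  [0.73758549 0.06378417 0.        ]
0.07 [350.58010191 146.65050985]
0.08 [352.54643833 125.88517142]
0.09 [354.54453626 104.78441811]
```

```bash

python3 -m jog '[[[-0.05,-0.1,1,0],[-0.05,-0.1,1.8,0],[-0.05,-0.1,2.4,0],[-0.05,-0.1,2.5,0],[-0.05,-0.1,2.5,0],[-0.05,-0.1,2.5,0],[-0.05,-0.1,2.5,0]]]'
python3 - <<'E'
from h import *
from workcell import bot
go([.6872,-.0285,.1174],np.radians(70.6))
c=bot.capture("side");np.savez("side4.npz",**c);crop(c,310,190,430,280,6,"d3.png")
E
```

```text
time: 7.5
ee_pos: [0.6874, -0.0285, 0.1216]
orientation: [3.141, 0.003, 1.233]
ft_force: [0.0, -1.3, -1.1]
width: 0.0174
t7.50 tcp [ 0.6874 -0.0285  0.1216] rpy [3.1415e+00 2.5000e-03 1.2330e+00] F [ 0.03 -1.31 -1.05] w 0.0174
shift cm [-0.   -0.02  0.42] spin 0.04
```

View pics/d3.png

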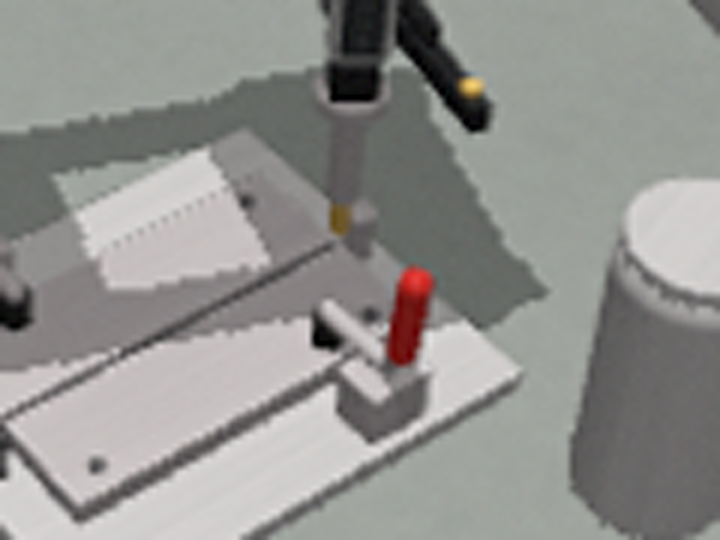

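The tip's bottom is at d3 (340,234), about 4 mm up, just above the seam's end at (336,243) and clear of the pin. I'll feel for the surface.

```bash

python3 -m jog '[[[0,0,0.1,0],[0,0,0.2,0],[0,0,0.3,0],[0,0,0.3,0],[0,0,0.3,0]]]'
python3 -m jog '[[[0,0,0.07,0],[0,0,0.07,0],[0,0,0.07,0]]]'
python3 - <<'E'
from h import *
go([.6872,-.0285,.1174],np.radians(70.6))
E
```

```text
time: 8.05
ee_pos: [0.6873, -0.0286, 0.1185]
orientation: [3.142, 0.003, 1.233]
ft_force: [0.2, 0.1, -0.3]
width: 0.0171
time: 8.35
ee_pos: [0.6874, -0.0286, 0.1178]
orientation: [3.141, 0.003, 1.233]
ft_force: [0.1, -0.2, 0.4]
width: 0.0171
t8.35 tcp [ 0.6874 -0.0286  0.1178] rpy [3.1415e+00 2.5000e-03 1.2329e+00] F [ 0.13 -0.25  0.38] w 0.0171
shift cm [ 0.   -0.02  0.04] spin 0.04
```

```bash

python3 -m jog '[[[0,0,0.05,0],[0,0,0.05,0],[0,0,0.05,0]]]'
python3 -m jog '[[[0,0,0.05,0],[0,0,0.05,0],[0,0,0.05,0]]]'
python3 - <<'E'
from h import *
go([.6872,-.0285,.1174],np.radians(70.6))
E
```

```text
time: 8.65
ee_pos: [0.6873, -0.0286, 0.1173]
orientation: [-3.142, 0.003, 1.233]
ft_force: [-0.1, 0.2, -0.6]
width: 0.0168
time: 8.95
ee_pos: [0.6873, -0.0286, 0.1168]
orientation: [-3.142, 0.003, 1.233]
ft_force: [-0.6, 0.3, -0.3]
width: 0.0173
t8.95 tcp [ 0.6873 -0.0286  0.1168] rpy [-3.1416e+00  2.6000e-03  1.2330e+00] F [-0.56  0.32 -0.34] w 0.0173
shift cm [ 0.   -0.01 -0.06] spin 0.04
```

```bash

python3 -m jog '[[[0,0,0.05,0],[0,0,0.05,0],[0,0,0.05,0]]]'
python3 - <<'E'
from h import *
go([.6872,-.0285,.1174],np.radians(70.6))
from workcell import bot
c=bot.capture("side");np.savez("side5.npz",**c);crop(c,330,200,400,260,10,"d4.png")
E
```

```text
time: 9.25
ee_pos: [0.6874, -0.0286, 0.1164]
orientation: [3.141, 0.003, 1.233]
ft_force: [0.4, -0.8, -0.2]
width: 0.0174
t9.25 tcp [ 0.6874 -0.0286  0.1164] rpy [3.1414e+00 2.5000e-03 1.2330e+00] F [ 0.43 -0.85 -0.22] w 0.0174
shift cm [-0.   -0.02 -0.1 ] spin 0.04
```

View pics/d4.png

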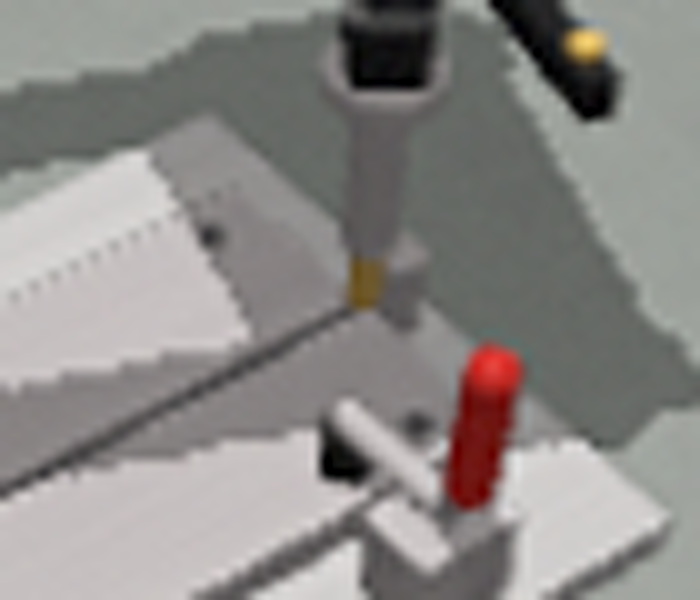

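```bash

python3 -m jog '[[[0,0,0.06,0],[0,0,0.06,0],[0,0,0.06,0]]]'
python3 -m jog '[[[0,0,0.06,0],[0,0,0.06,0],[0,0,0.06,0]]]'
python3 - <<'E'
from h import *
go([.6872,-.0285,.1174],np.radians(70.6))
E
```

```text
time: 9.6
ee_pos: [0.6874, -0.0285, 0.1159]
orientation: [3.141, 0.002, 1.233]
ft_force: [-0.0, 0.6, 1.6]
width: 0.0172
time: 9.9
ee_pos: [0.6875, -0.0285, 0.1155]
orientation: [3.141, 0.002, 1.233]
ft_force: [0.6, 0.6, 3.5]
width: 0.0172
t9.90 tcp [ 0.6875 -0.0285  0.1155] rpy [3.1409e+00 2.3000e-03 1.2330e+00] F [0.64 0.64 3.47] w 0.0172
shift cm [-0.01 -0.03 -0.19] spin 0.04
```

Contact comes at TCP z ≈ 0.116, with about 1.6 to 3.5 N. I'll ease off slightly and skim at 3 mm per row.

```bash
cat >> h.py <<'E'
def seam(z=.1163,S=(.6875,-.0285),yaw=15.65,L=.149):
    from workcell import bot
    o=bot.get_obs();S=np.array(S);d=-np.array([np.cos(np.radians(yaw)),np.sin(np.radians(yaw))]);n=np.array([-d[1],d[0]])
    r=o["ee_pos"][:2]-S;print("t%.2f along %.1f lat %.2f z %.2f mm F %s rem %.1f"%(o["time"],r@d*1e3,r@n*1e3,o["ee_pos"][2]*1e3,o["ft_force"].round(1),(L-r@d)*1e3))
    M=R.from_euler("xyz",o["orientation"]).as_matrix()
    for k in(.003,.024):
        p=S+d*min(r@d+k,L);print(k,(M.T@(np.array([*p,z])-o["ee_pos"])*100).round(2))
E
python3 -m jog '[[[0,0,-0.05,0],[-0.17,-0.24,-0.08,0],[-0.34,-0.49,-0.08,0],[-0.52,-0.74,-0.08,0],[-0.69,-0.98,-0.08,0],[-0.86,-1.23,-0.08,0],[-1.03,-1.47,-0.08,0],[-1.2,-1.72,-0.08,0]]]'
python3 -c "from h import *;seam()"
```

```text
time: 10.7
ee_pos: [0.667, -0.0342, 0.1163]
orientation: [3.141, 0.002, 1.233]
ft_force: [1.1, 0.6, 0.3]
width: 0.0171
t10.70 along 21.3 lat 0.01 z 116.32 mm F [1.1 0.6 0.3] rem 127.7
0.003 [-0.17 -0.25  0.  ]
0.024 [-1.38 -1.97  0.  ]
```

```bash

python3 -m jog '[[[-0.17,-0.25,0.02,0],[-0.34,-0.49,0.02,0],[-0.52,-0.74,0.02,0],[-0.69,-0.98,0.02,0],[-0.86,-1.23,0.02,0],[-1.03,-1.47,0.02,0],[-1.2,-1.72,0.02,0],[-1.38,-1.97,0.02,0]]]'
python3 - <<'E'
from h import *
seam(.1161)
from workcell import bot
c=bot.capture("side");np.savez("side6.npz",**c);crop(c,300,210,400,270,8,"e1.png")
E
```

```text
time: 11.5
ee_pos: [0.6437, -0.0408, 0.1161]
orientation: [3.141, 0.002, 1.233]
ft_force: [2.5, 0.9, 1.2]
width: 0.0171
t11.50 along 45.5 lat -0.03 z 116.13 mm F [2.5 0.9 1.2] rem 103.5
0.003 [-0.17 -0.24  0.  ]
0.024 [-1.38 -1.96  0.01]
```

View pics/e1.png

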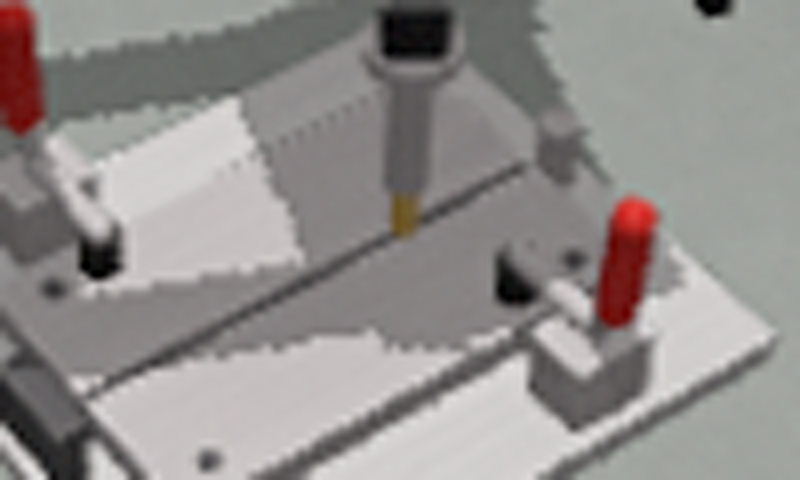

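The tip at e1 (404,236) sits on the seam line. The contact is a little draggy, so I'll lift 0.2 mm and continue.

```bash

python3 -m jog '[[[-0.17,-0.25,-0.02,0],[-0.34,-0.49,-0.02,0],[-0.52,-0.74,-0.02,0],[-0.69,-0.98,-0.02,0],[-0.86,-1.23,-0.02,0],[-1.03,-1.47,-0.02,0],[-1.2,-1.72,-0.02,0],[-1.38,-1.97,-0.02,0]]]'
python3 -c "from h import *;seam()"
```

```text
time: 12.35
ee_pos: [0.6198, -0.0475, 0.1163]
orientation: [3.141, 0.003, 1.233]
ft_force: [0.7, 0.5, 0.6]
width: 0.0174
t12.35 along 70.3 lat 0.03 z 116.33 mm F [0.7 0.5 0.6] rem 78.7
0.003 [-0.17 -0.25  0.  ]
0.024 [-1.37 -1.97  0.01]
```

```bash

python3 -m jog '[[[-0.17,-0.25,0,0],[-0.34,-0.49,0,0],[-0.52,-0.74,0,0],[-0.69,-0.98,0,0],[-0.86,-1.23,0,0],[-1.03,-1.47,0,0],[-1.2,-1.72,0,0],[-1.38,-1.97,0,0]]]'
python3 -c "from h import *;seam()"
```

```text
time: 13.15
ee_pos: [0.5964, -0.0541, 0.1164]
orientation: [3.141, 0.003, 1.233]
ft_force: [0.0, 1.2, 0.3]
width: 0.0169
t13.15 along 94.6 lat 0.04 z 116.37 mm F [0.  1.2 0.3] rem 54.4
0.003 [-0.17 -0.25  0.01]
0.024 [-1.37 -1.97  0.01]
```

```bash

python3 -m jog '[[[-0.17,-0.25,0.01,0],[-0.34,-0.49,0.01,0],[-0.52,-0.74,0.01,0],[-0.69,-0.98,0.01,0],[-0.86,-1.23,0.01,0],[-1.03,-1.47,0.01,0],[-1.2,-1.72,0.01,0],[-1.38,-1.97,0.01,0]]]'
python3 - <<'E'
from h import *
seam(.1163)
from workcell import bot
c=bot.capture("side");np.savez("side7.npz",**c);crop(c,280,220,380,280,8,"e2.png")
E
```

```text
time: 13.95
ee_pos: [0.573, -0.0606, 0.1163]
orientation: [3.141, 0.003, 1.233]
ft_force: [1.2, 1.1, 0.4]
width: 0.0173
t13.95 along 118.9 lat 0.02 z 116.25 mm F [1.2 1.1 0.4] rem 30.1
0.003 [-0.17 -0.25 -0.  ]
0.024 [-1.38 -1.97 -0.  ]
```

View pics/e2.png

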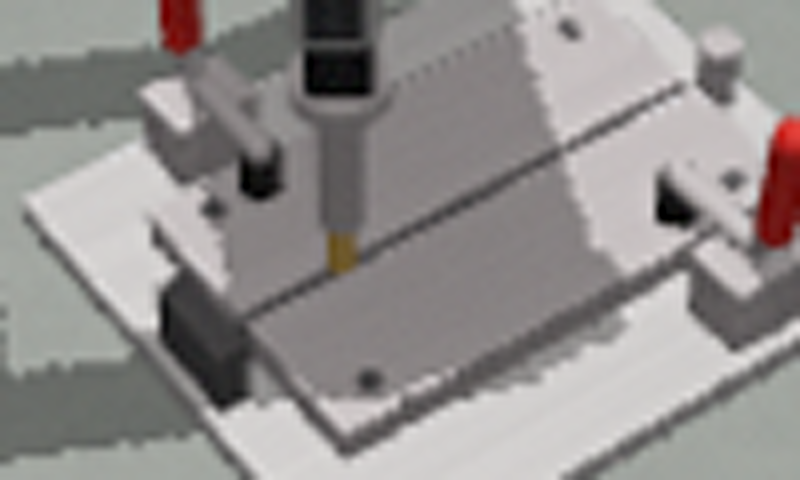

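The tip at e2 (342,271) is still on the groove, with the end at (250,318) about 30 mm away.

```bash

python3 -m jog '[[[-0.17,-0.25,0,0],[-0.34,-0.49,0,0],[-0.52,-0.74,0,0],[-0.69,-0.98,0,0],[-0.86,-1.23,0,0],[-1.03,-1.47,0,0],[-1.2,-1.72,0,0],[-1.38,-1.97,0,0]]]'
python3 -c "from h import *;seam()"
```

```text
time: 14.8
ee_pos: [0.5492, -0.0673, 0.1163]
orientation: [-3.141, 0.003, 1.233]
ft_force: [1.4, 0.4, 1.5]
width: 0.0172
t14.80 along 143.6 lat 0.03 z 116.28 mm F [1.4 0.4 1.5] rem 5.4
0.003 [-0.17 -0.25 -0.  ]
0.024 [-0.31 -0.44 -0.  ]
```

```bash

python3 -m jog '[[[-0.17,-0.25,0,0],[-0.33,-0.47,0,0],[-0.36,-0.52,0,0],[-0.36,-0.52,0,0]]]'
python3 - <<'E'
from h import *
seam(.1163)
from workcell import bot
c=bot.capture("side");np.savez("side8.npz",**c);crop(c,270,220,370,280,8,"e3.png")
E
```

```text
time: 15.2
ee_pos: [0.5428, -0.0691, 0.1161]
orientation: [-3.141, 0.003, 1.233]
ft_force: [-0.6, -1.2, -0.7]
width: 0.0172
t15.20 along 150.2 lat 0.04 z 116.13 mm F [-0.6 -1.2 -0.7] rem -1.2
0.003 [ 0.07  0.1  -0.02]
0.024 [ 0.07  0.1  -0.02]
```

View pics/e3.png

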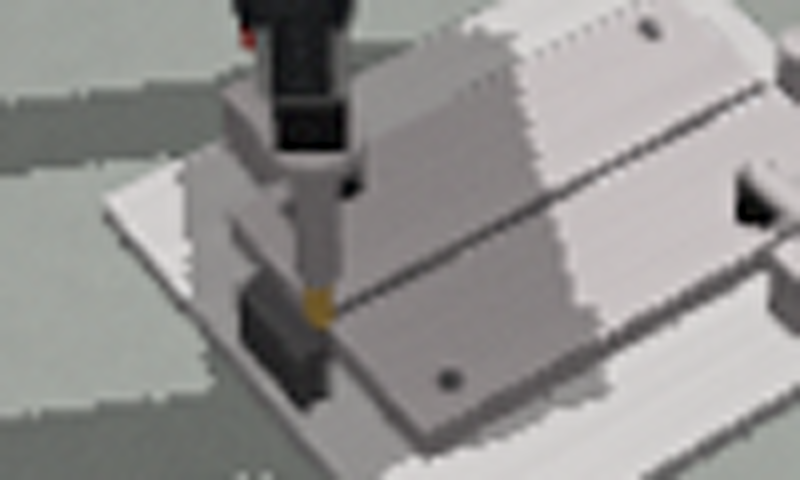

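The tip is at e3 (320,325), at the plates' edge by the stop, so the whole seam is covered. Next I'll lift, then refine the dial pose from the first pictures.

```bash

python3 -m jog '[[[0,0,-2,0],[0,0,-5,0],[0,0,-9,0],[0,0,-12,0],[0,0,-13.5,0],[0,0,-13.5,0],[0,0,-13.5,0]]]'
python3 - <<'E'
from h import *
np.set_printoptions(precision=4,suppress=True)
for n,box in(("top0",(170,205,250,290)),("side0",(190,105,280,195))):
    c=load(n);P=cloud(c);x0,y0,x1,y1=box
    m=np.zeros((400,640),bool);m[y0:y1,x0:x1]=1
    # cup points
    k=m&(P[...,2]>.122)&(P[...,2]<.16)&(P[...,0]>.488)&(P[...,0]<.56)&(P[...,1]>.28)&(P[...,1]<.37)
    q=P[k];r=cv2.minAreaRect((q[:,:2]*1000).astype(np.float32));print(n,k.sum(),r,"z",np.percentile(q[:,2],[5,50,95]))
    A_=np.c_[q[:,:2],np.ones(len(q))];s=np.linalg.lstsq(A_,q[:,2],rcond=None)[0];print(" plane slope",s[:2],"z at ctr",np.array([*np.array(r[0])/1000,1])@s)
    # disc/cheeks
    k=m&(P[...,2]>.105)&(P[...,2]<.125)&(P[...,0]<.48);q=P[k];r=cv2.minAreaRect((q[:,:2]*1000).astype(np.float32));print(" cheek",k.sum(),r,q.mean(0))
    k=m&(P[...,2]>.128)&(P[...,2]<.16)&(P[...,0]<.485);q=P[k];print(" disctop",k.sum(),cv2.minAreaRect((q[:,:2]*1000).astype(np.float32)),q.mean(0),q[:,2].max())
    k=m&(P[...,2]>.004)&(P[...,2]<.02);q=P[k];print(" base",cv2.minAreaRect((q[:,:2]*1000).astype(np.float32)),np.median(q[:,2]))
t=load("top0");T=lambda x,y:plane(t,(x+.5)/7-.5+170,(y+.5)/7-.5+205,.01)
print("base edge",T(355,200),T(420,495),T(225,535),T(268,215))
E
```

```text
time: 15.95
ee_pos: [0.543, -0.0686, 0.2495]
orientation: [-3.139, 0.003, 1.233]
ft_force: [1.0, 0.3, -1.7]
width: 0.0169
top0 274 ((513.740234375, 327.234619140625), (50.812408447265625, 40.421470642089844), 11.683460235595703) z [0.1258 0.1369 0.1492]
 plane slope [0.4051 0.0888] z at ctr 0.1360130782534399
 cheek 261 ((432.4447326660156, 309.7889099121094), (75.50721740722656, 74.14932250976562), 57.39742660522461) [0.4319 0.3055 0.1159]
 disctop 270 ((432.15069580078125, 308.1188659667969), (75.37220001220703, 24.923490524291992), 10.779256820678711) [0.4311 0.3076 0.1396] 0.1495564240079037
 base ((462.37579345703125, 313.59991455078125), (237.31687927246094, 225.1026153564453), 0.12700717151165009) 0.007357967791089548
side0 203 ((510.4414978027344, 326.0791015625), (48.3975715637207, 40.4808349609375), 14.273721694946289) z [0.1245 0.1374 0.1481]
 plane slope [0.411  0.1445] z at ctr 0.13624275983469353
 cheek 336 ((434.43597412109375, 295.7938537597656), (95.7941665649414, 47.85116958618164), 8.954608917236328) [0.4299 0.2933 0.1154]
 disctop 246 ((429.0325622558594, 307.389404296875), (70.2771224975586, 27.972511291503906), 7.430966377258301) [0.4274 0.3025 0.1382] 0.14931858558835326
 base ((466.8974914550781, 464.3272399902344), (498.6441345214844, 281.5930480957031), 75.58304595947266) 0.013063112618531603
base edge [0.4992 0.2814 0.01  ] [0.3824 0.254  0.01  ] [0.3678 0.3311 0.01  ] [0.4937 0.3162 0.01  ]
```

```bash

python3 -c "
from h import *
go([.519,.328,.265],np.radians(70.6))"
```

```text
t15.95 tcp [ 0.543  -0.0686  0.2495] rpy [-3.1395  0.0034  1.2328] F [ 1.03  0.29 -1.73] w 0.0169
shift cm [ 36.62 -15.41  -1.64] spin 0.04
```

```bash

python3 -m jog '[[[3,-1.3,-0.5,0],[7.5,-3.2,-1,0],[12,-5,-1.6,0],[16.5,-6.9,-1.6,0],[21,-8.8,-1.6,0],[25.5,-10.7,-1.6,0],[29,-12.2,-1.6,0],[32,-13.5,-1.6,0]]]'
python3 -c "
from h import *
go([.519,.328,.265],np.radians(70.6))"
```

```text
time: 16.75
ee_pos: [0.5208, 0.2801, 0.2621]
orientation: [-3.137, 0.006, 1.234]
ft_force: [0.8, -0.3, -0.2]
width: 0.0172
t16.75 tcp [0.5208 0.2801 0.2621] rpy [-3.1373  0.0055  1.2339] F [ 0.82 -0.25 -0.15] w 0.0172
shift cm [ 4.46 -1.75 -0.31] spin 0.1
```

```bash

python3 -m jog '[[[2,-0.8,-0.3,0],[3.5,-1.4,-0.3,0],[4.4,-1.7,-0.3,0],[4.4,-1.7,-0.3,0],[4.4,-1.7,-0.3,0],[4.4,-1.7,-0.3,0]]]'
python3 - <<'E'
from h import *
from workcell import bot
go([.519,.328,.232],np.radians(70.6))
c=bot.capture("side");np.savez("side9.npz",**c);crop(c,190,70,310,160,6,"f1.png")
c=bot.capture("top");np.savez("top9.npz",**c);crop(c,150,200,250,280,7,"f2.png")
E
```

```text
time: 17.35
ee_pos: [0.5196, 0.3263, 0.265]
orientation: [-3.137, 0.006, 1.233]
ft_force: [-0.2, -0.1, -0.3]
width: 0.0175
t17.35 tcp [0.5196 0.3263 0.265 ] rpy [-3.1374  0.0056  1.2329] F [-0.16 -0.08 -0.26] w 0.0175
shift cm [ 0.16 -0.09  3.29] spin 0.04
```

View pics/f1.png

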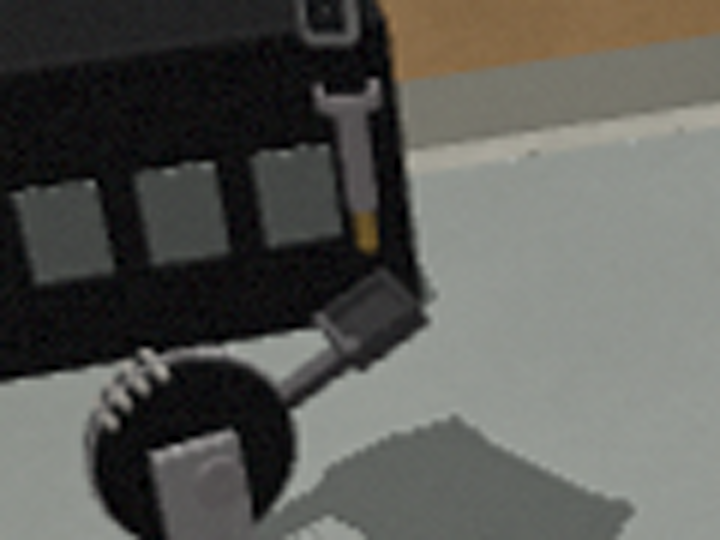

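View pics/f2.png

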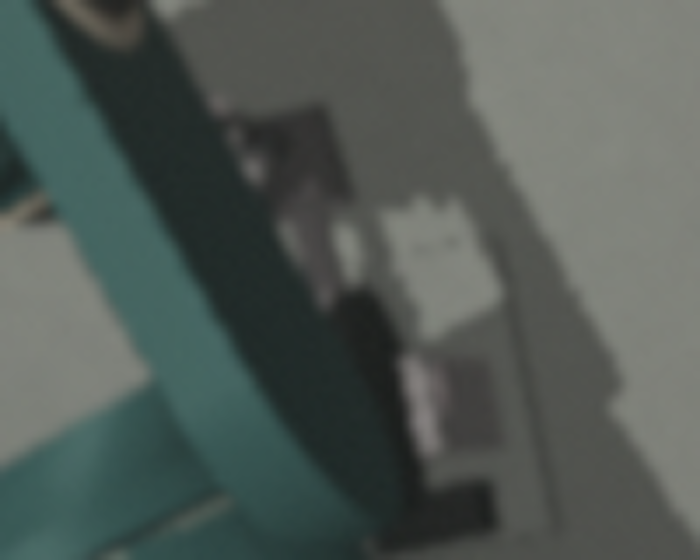

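```bash

python3 - <<'E'
from h import *
c=load("side9")
for z in(.1705,.137,.1352):print(z,((proj(c,[.5196,.3263,z])-[190,70])*6+2.5).round(1), ((proj(c,[.519,.328,z])-[190,70])*6+2.5).round(1))
E
```

```text
0.1705 [372.8 249.3] [370.6 247.7]
0.137 [382.8 320.1] [380.6 318.5]
0.1352 [383.3 323.8] [381.2 322.2]
```

The tip is at f1 (368,250). Lowered, it would land near (377,319), about 2 to 3 mm from the cup's centre near (372,320), so it is well inside the tray. Descending.

```bash

python3 -m jog '[[[0.15,-0.15,1,0],[0.15,-0.15,2,0],[0.15,-0.15,2.8,0],[0.15,-0.15,3.2,0],[0.15,-0.15,3.2,0],[0.15,-0.15,3.2,0]]]'
python3 -m jog '[[[0,0,0.1,0],[0,0,0.2,0],[0,0,0.3,0],[0,0,0.4,0],[0,0,0.5,0],[0,0,0.5,0]]]'
python3 - <<'E'
from h import *
from workcell import bot
go([.519,.328,.22],np.radians(70.6))
c=bot.capture("side");np.savez("side10.npz",**c);crop(c,190,70,310,160,6,"f3.png")
E
```

```text
time: 18.05
ee_pos: [0.5185, 0.3283, 0.2333]
orientation: [-3.138, 0.005, 1.233]
ft_force: [-0.3, -0.4, -0.5]
width: 0.0174
time: 18.65
ee_pos: [0.5184, 0.3283, 0.2284]
orientation: [-3.138, 0.005, 1.233]
ft_force: [-0.1, -1.3, 3.9]
width: 0.0176
t18.65 tcp [0.5184 0.3283 0.2284] rpy [-3.1377  0.0052  1.233 ] F [-0.13 -1.33  3.86] w 0.0176
shift cm [-0.01  0.07  0.84] spin 0.05
```

View pics/f3.png

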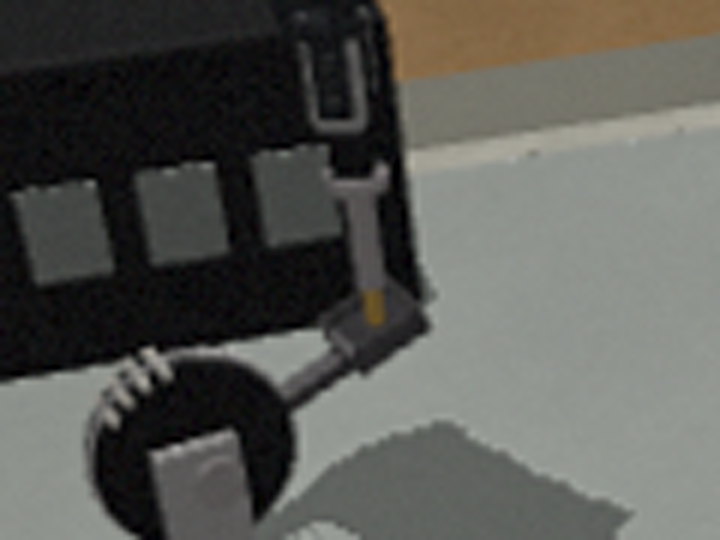

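Contact is at TCP z ≈ 0.229, as expected, and the tip is in the cup at f3 (374,323). Pressing along the arc to click 1.

```bash

python3 -m jog '[[[0.05,0.09,0.3,0],[0.11,0.17,0.6,0],[0.16,0.25,0.9,0],[0.2,0.33,1.2,0],[0.25,0.4,1.5,0],[0.28,0.45,1.8,0],[0.3,0.48,1.95,0],[0.3,0.48,1.95,0]]]'
cat >> h.py <<'E'
def dial():
    from workcell import bot
    o=bot.get_obs();z=o["ee_pos"][2]-.0942
    print("tip z %.4f a~%.3f"%(z,.38-np.arcsin((z-.1)/.095)));a=.38-np.arcsin((z-.1)/.095)
    for t in(.22,.44,.6,.66):
        r=.095*np.cos(.38-t)-.0882;print(t);go([.5184+r*.976,.3283+r*.216,.1942+.095*np.sin(.38-t)],np.radians(70.6))
E
python3 -c "from h import *;dial()"
```

```text
time: 19.5
ee_pos: [0.5237, 0.3294, 0.2086]
orientation: [-3.137, 0.006, 1.233]
ft_force: [-2.4, 0.6, 5.8]
width: 0.0173
tip z 0.1144 a~0.228
0.22
t19.50 tcp [0.5237 0.3294 0.2086] rpy [-3.1373  0.0056  1.233 ] F [-2.39  0.56  5.75] w 0.0173
shift cm [ 0.01  0.01 -0.07] spin 0.05
0.44
t19.50 tcp [0.5237 0.3294 0.2086] rpy [-3.1373  0.0056  1.233 ] F [-2.39  0.56  5.75] w 0.0173
shift cm [0.08 0.11 2.01] spin 0.05
0.6
t19.50 tcp [0.5237 0.3294 0.2086] rpy [-3.1373  0.0056  1.233 ] F [-2.39  0.56  5.75] w 0.0173
shift cm [-0.03 -0.07  3.51] spin 0.05
0.66
t19.50 tcp [0.5237 0.3294 0.2086] rpy [-3.1373  0.0056  1.233 ] F [-2.39  0.56  5.75] w 0.0173
shift cm [-0.1  -0.19  4.07] spin 0.05
```

```bash

python3 -m jog '[[[0.03,0.04,0.3,0],[0.05,0.07,0.6,0],[0.07,0.09,0.9,0],[0.08,0.11,1.2,0],[0.08,0.11,1.5,0],[0.08,0.11,1.8,0],[0.08,0.11,2,0],[0.08,0.11,2,0]]]'
python3 -c "from h import *;dial()" | tail -4
```

```text
time: 20.3
ee_pos: [0.5248, 0.3297, 0.1884]
orientation: [-3.137, 0.006, 1.233]
ft_force: [-3.1, -1.0, 6.0]
width: 0.017
shift cm [-0.1  -0.16  1.49] spin 0.05
0.66
t20.30 tcp [0.5248 0.3297 0.1884] rpy [-3.137   0.0059  1.2331] F [-3.12 -1.04  6.01] w 0.017
shift cm [-0.17 -0.28  2.05] spin 0.05
```

```bash

python3 -m jog '[[[-0.01,-0.02,0.3,0],[-0.03,-0.05,0.5,0],[-0.06,-0.08,0.8,0],[-0.08,-0.12,1.1,0],[-0.1,-0.16,1.3,0],[-0.12,-0.2,1.5,0],[-0.12,-0.2,1.5,0],[-0.12,-0.2,1.5,0]]]'
python3 - <<'E'
from h import *
dial()
from workcell import bot
c=bot.capture("side");np.savez("side11.npz",**c);crop(c,190,90,310,180,6,"f4.png")
E
```

```text
time: 21.1
ee_pos: [0.5224, 0.3292, 0.1735]
orientation: [-3.137, 0.006, 1.233]
ft_force: [-2.7, -1.2, 6.2]
width: 0.0172
tip z 0.0793 a~0.600
0.22
t21.10 tcp [0.5224 0.3292 0.1735] rpy [-3.1372  0.0056  1.2331] F [-2.73 -1.16  6.21] w 0.0172
shift cm [ 0.05  0.11 -3.59] spin 0.05
0.44
t21.10 tcp [0.5224 0.3292 0.1735] rpy [-3.1372  0.0056  1.2331] F [-2.73 -1.16  6.21] w 0.0172
shift cm [ 0.12  0.21 -1.5 ] spin 0.05
0.6
t21.10 tcp [0.5224 0.3292 0.1735] rpy [-3.1372  0.0056  1.2331] F [-2.73 -1.16  6.21] w 0.0172
shift cm [0.02 0.03 0.  ] spin 0.05
0.66
t21.10 tcp [0.5224 0.3292 0.1735] rpy [-3.1372  0.0056  1.2331] F [-2.73 -1.16  6.21] w 0.0172
shift cm [-0.06 -0.08  0.55] spin 0.05
```

View pics/f4.png

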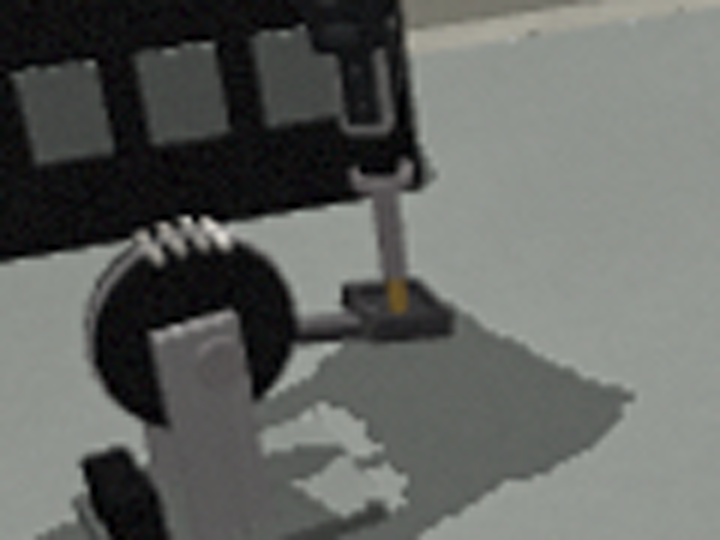

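```bash

python3 - <<'E'
from h import *
for n,p in(("side10",[.5184,.3283,.2284]),("side11",[.5224,.3292,.1735]),("side9",[.5196,.3263,.265])):
    c=load(n);p=np.array(p);y0=90 if n=="side11" else 70
    for dz in(0,-.029,-.035,-.0942): print(n,dz,((proj(c,p+[0,0,dz])-[190,y0])*6+2.5).round(1))
E
python3 -m jog '[[[0,-0.01,0.05,0],[-0.01,-0.02,0.15,0],[-0.02,-0.03,0.2,0],[-0.02,-0.03,0.2,0],[-0.02,-0.03,0.2,0]]]'
python3 -m jog '[[[-0.01,-0.01,0.1,0],[-0.02,-0.02,0.15,0],[-0.02,-0.02,0.15,0],[-0.02,-0.02,0.15,0]]]'
python3 -c "from h import *;dial()" | egrep "tip|^0.66" -A2
```

```text
side10 0 [350.6 117.5]
side10 -0.029 [360. 184.]
side10 -0.035 [362.  197.4]
side10 -0.0942 [380.  324.2]
side11 0 [377.1 118.7]
side11 -0.029 [385.7 180.3]
side11 -0.035 [387.4 192.7]
side11 -0.0942 [403.8 310.6]
side9 0 [342.1  31.2]
side9 -0.029 [352.  101.2]
side9 -0.035 [353.9 115.3]
side9 -0.0942 [372.7 248.6]
time: 21.65
ee_pos: [0.5224, 0.3293, 0.1718]
orientation: [-3.138, 0.005, 1.233]
ft_force: [-1.3, 0.1, 6.5]
width: 0.0172
time: 22.05
ee_pos: [0.5223, 0.3292, 0.1706]
orientation: [-3.138, 0.004, 1.233]
ft_force: [-3.2, -0.6, 6.3]
width: 0.0173
tip z 0.0764 a~0.631
0.22
t22.05 tcp [0.5223 0.3292 0.1706] rpy [-3.1384  0.0042  1.2331] F [-3.2  -0.62  6.29] w 0.0173
--
0.66
t22.05 tcp [0.5223 0.3292 0.1706] rpy [-3.1384  0.0042  1.2331] F [-3.2  -0.62  6.29] w 0.0173
shift cm [-0.05 -0.07  0.27] spin 0.05
```

Predicted and seen tip positions agree in all three views, so the probe hasn't slipped.

```bash

python3 -m jog '[[[-0.02,-0.03,0.1,0],[-0.03,-0.04,0.15,0],[-0.03,-0.04,0.15,0]]]'
python3 -m jog '[[[-0.02,-0.03,0.1,0],[-0.02,-0.03,0.13,0],[-0.02,-0.03,0.13,0],[-0.02,-0.03,0.13,0],[-0.02,-0.03,0.13,0]]]'
python3 -c "from h import *;dial()" | egrep "tip|^0.66" -A2
python3 - <<'E'
from h import *
from workcell import bot
c=bot.capture("side");np.savez("side12.npz",**c);crop(c,190,90,310,180,6,"f5.png")
c=bot.capture("top");np.savez("top12.npz",**c);cv2.imwrite("pics/f6.png",c["image"][:,:,::-1])
cv2.imwrite("pics/f7.png",load("side12")["image"][:,:,::-1])
E
python3 -c "from h import *;dial()" | egrep "tip|^0.66" -A2
```

```text
time: 22.35
ee_pos: [0.5219, 0.3292, 0.1694]
orientation: [-3.139, 0.004, 1.233]
ft_force: [-1.9, -1.4, 7.7]
width: 0.0172
time: 22.85
ee_pos: [0.5217, 0.3291, 0.1685]
orientation: [-3.139, 0.003, 1.233]
ft_force: [-2.1, -2.0, 7.2]
width: 0.0172
tip z 0.0743 a~0.654
0.22
t22.85 tcp [0.5217 0.3291 0.1685] rpy [-3.1392  0.0033  1.233 ] F [-2.13 -1.98  7.21] w 0.0172
--
0.66
t22.85 tcp [0.5217 0.3291 0.1685] rpy [-3.1392  0.0033  1.233 ] F [-2.13 -1.98  7.21] w 0.0172
shift cm [-0.02 -0.02  0.05] spin 0.05
tip z 0.0743 a~0.654
0.22
t22.95 tcp [0.5217 0.3291 0.1685] rpy [-3.1392  0.0033  1.233 ] F [-2.03 -1.59  7.73] w 0.0172
--
0.66
t22.95 tcp [0.5217 0.3291 0.1685] rpy [-3.1392  0.0033  1.233 ] F [-2.03 -1.59  7.73] w 0.0172
shift cm [-0.02 -0.02  0.06] spin 0.05
```

View pics/f5.png

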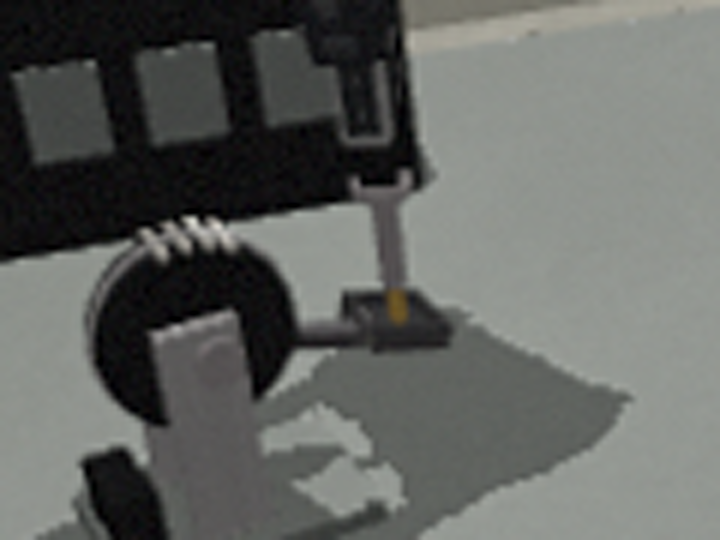

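View pics/f7.png

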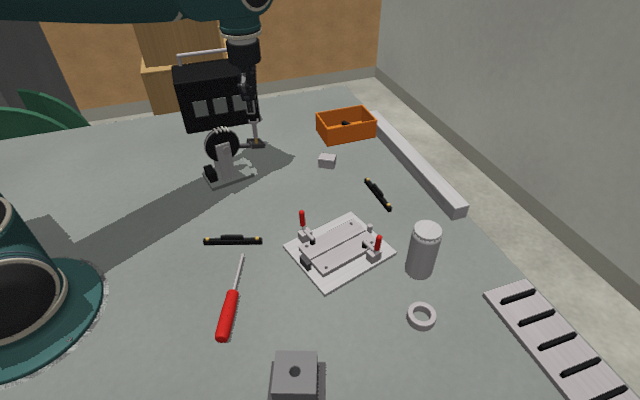

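```bash

python3 -m jog '[[[-0.02,-0.02,0.04,0],[-0.02,-0.02,0.06,0],[-0.02,-0.02,0.06,0],[-0.02,-0.02,0.06,0]]]'
python3 - <<'E'
from h import *
from workcell import bot
u=np.array([.976,.216])
c=bot.capture("side");np.savez("side13.npz",**c)
for n,zl,zh in(("side0",.115,.16),("side11",.06,.1),("side13",.06,.1)):
    c=load(n);P=cloud(c);hsv=c["image"].astype(int)
    r=(P[...,:2]-[.4329,.309])@u;l=(P[...,:2]-[.4329,.309])@[-.216,.976]
    for nm,k in(("lever",(r>.046)&(r<.068)&(abs(l)<.012)),("cup",(r>.072)&(r<.112)&(abs(l)<.024))):
        k=k&(P[...,2]>zl)&(P[...,2]<zh);q=np.c_[r[k],P[k][:,2]]
        if len(q)<5: continue
        p=np.polyfit(q[:,0],q[:,1],1);print(n,nm,k.sum(),"a=%.3f"%(.38-np.arctan(p[0])),"mean r,z",q.mean(0).round(4),"a from mean %.3f"%(.38-np.arctan2(np.median(q[:,1])-.1,np.median(q[:,0]))))
dial()
E
```

```text
time: 23.35
ee_pos: [0.5215, 0.3291, 0.1683]
orientation: [-3.14, 0.003, 1.233]
ft_force: [-2.5, -1.5, 7.3]
width: 0.017
side0 lever 53 a=-0.177 mean r,z [0.0592 0.1244] a from mean 0.020
side0 cup 155 a=-0.007 mean r,z [0.087  0.1395] a from mean -0.043
side11 lever 39 a=0.673 mean r,z [0.0571 0.0834] a from mean 0.658
side11 cup 144 a=0.615 mean r,z [0.091  0.0832] a from mean 0.576
side13 lever 41 a=0.688 mean r,z [0.0566 0.0805] a from mean 0.707
side13 cup 139 a=0.673 mean r,z [0.0894 0.079 ] a from mean 0.631
tip z 0.0741 a~0.656
0.22
t23.40 tcp [0.5215 0.3291 0.1683] rpy [-3.1398e+00  2.8000e-03  1.2331e+00] F [-2.75 -0.82  8.09] w 0.0172
shift cm [ 0.11  0.2  -4.1 ] spin 0.05
0.44
t23.40 tcp [0.5215 0.3291 0.1683] rpy [-3.1398e+00  2.8000e-03  1.2331e+00] F [-2.75 -0.82  8.09] w 0.0172
shift cm [ 0.17  0.29 -2.02] spin 0.05
0.6
t23.40 tcp [0.5215 0.3291 0.1683] rpy [-3.1398e+00  2.8000e-03  1.2331e+00] F [-2.75 -0.82  8.09] w 0.0172
shift cm [ 0.06  0.11 -0.52] spin 0.05
0.66
t23.40 tcp [0.5215 0.3291 0.1683] rpy [-3.1398e+00  2.8000e-03  1.2331e+00] F [-2.75 -0.82  8.09] w 0.0172
shift cm [-0.01 -0.01  0.04] spin 0.05
```

```bash

python3 -m jog '[[[0,0,0,0],[0,0,0,0],[0,0,0,0],[0,0,0,0]]]'
python3 - <<'E'
from h import *
a=load("side0");b=load("side13");d=np.abs(a["image"].astype(int)-b["image"]).sum(-1)>60
for nm,(x,y,w,h) in dict(strip_a=(200,230,66,18),strip_b=(360,173,35,40),driver=(212,250,36,95),collar=(402,298,38,34),can=(402,218,42,64),gauge=(314,150,26,20),fixture=(280,205,120,92)).items(): print(nm,d[y:y+h,x:x+w].sum())
dial()
E
```

```text
time: 23.8
ee_pos: [0.5216, 0.3291, 0.1687]
orientation: [-3.14, 0.002, 1.233]
ft_force: [-2.5, -1.8, 7.6]
width: 0.0172
strip_a 0
strip_b 0
driver 0
collar 0
can 0
gauge 0
fixture 0
tip z 0.0745 a~0.651
0.22
t23.80 tcp [0.5216 0.3291 0.1687] rpy [-3.1402e+00  2.4000e-03  1.2330e+00] F [-2.47 -1.75  7.65] w 0.0172
shift cm [ 0.1   0.19 -4.06] spin 0.05
0.44
t23.80 tcp [0.5216 0.3291 0.1687] rpy [-3.1402e+00  2.4000e-03  1.2330e+00] F [-2.47 -1.75  7.65] w 0.0172
shift cm [ 0.16  0.28 -1.98] spin 0.05
0.6
t23.80 tcp [0.5216 0.3291 0.1687] rpy [-3.1402e+00  2.4000e-03  1.2330e+00] F [-2.47 -1.75  7.65] w 0.0172
shift cm [ 0.05  0.1  -0.47] spin 0.05
0.66
t23.80 tcp [0.5216 0.3291 0.1687] rpy [-3.1402e+00  2.4000e-03  1.2330e+00] F [-2.47 -1.75  7.65] w 0.0172
shift cm [-0.02 -0.02  0.08] spin 0.05
```

```bash

python3 -m jog '[[[-0.01,-0.02,0.08,0],[-0.01,-0.02,0.12,0],[-0.01,-0.02,0.12,0],[-0.01,-0.02,0.12,0],[-0.01,-0.02,0.12,0]]]'
python3 - <<'E'
from h import *
from workcell import bot
dial()
c=bot.capture("side");crop(c,190,90,310,180,6,"f8.png")
E
```

```text
time: 24.3
ee_pos: [0.5218, 0.3292, 0.168]
orientation: [-3.141, 0.001, 1.233]
ft_force: [-1.1, -0.2, 7.8]
width: 0.0171
tip z 0.0738 a~0.659
0.22
t24.30 tcp [0.5218 0.3292 0.168 ] rpy [-3.1410e+00  1.4000e-03  1.2331e+00] F [-1.06 -0.21  7.84] w 0.0171
shift cm [ 0.09  0.19 -4.13] spin 0.05
0.44
t24.30 tcp [0.5218 0.3292 0.168 ] rpy [-3.1410e+00  1.4000e-03  1.2331e+00] F [-1.06 -0.21  7.84] w 0.0171
shift cm [ 0.15  0.28 -2.05] spin 0.05
0.6
t24.30 tcp [0.5218 0.3292 0.168 ] rpy [-3.1410e+00  1.4000e-03  1.2331e+00] F [-1.06 -0.21  7.84] w 0.0171
shift cm [ 0.04  0.1  -0.55] spin 0.05
0.66
t24.30 tcp [0.5218 0.3292 0.168 ] rpy [-3.1410e+00  1.4000e-03  1.2331e+00] F [-1.06 -0.21  7.84] w 0.0171
shift cm [-0.04 -0.02  0.01] spin 0.05
```

View pics/f8.png

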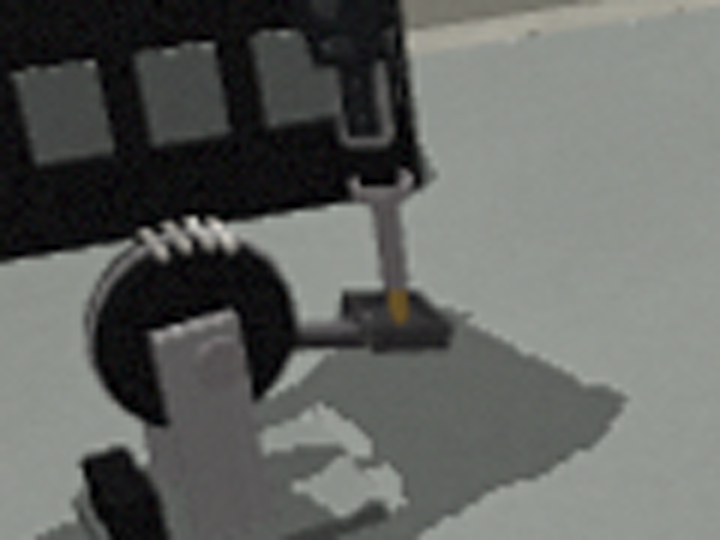

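The tip is in the cup at f8 (398,322), with the dial at about 0.66 and the probe still gripped. Handing in.

```bash
python3 -c "
from workcell import bot
print(bot.sign_off())"
```

```text
the job is handed in; nothing more can be done
None
```

I took the probe from its stand and guided its tip along the whole seam from pin to stop, at about 3 cm/s and skimming or lightly touching. I then pressed the dial through the first two clicks and handed the job in at 24 s, still gripping the probe and holding the dial at the third click.

**Last checks:**
- **Dial angle:** about 0.66 rad from the tip height. The slope of the cup in the depth image gave about 0.67 just before the final 0.3 mm nudge. Two rougher image estimates, from the lever and the cup's mean height, ranged from 0.63 to 0.71.
- **Push and grip:** about 7.8 N on the dial with the probe gripped, and no visible slip.
- **Bystanders and fixture:** unchanged in the side picture.

**Less certain:**
- **Seam:** the arm blocked the top camera, so the tip's line over the seam was checked only in the side view.
- **Light touch:** the tip briefly dragged with about 2.5 N on the seam, so I lifted it 0.2 mm.

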